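# Wedge the bar tight in the clamping board

## Robot

A 6-joint arm with a two-finger parallel gripper is mounted at the origin on the work surface. World frame = base frame: x ahead of the robot, y to its left, z up, the work surface at z = 0. Lengths are in m, angles in rad, forces in N, time in s.
With the tool pointing down it reaches from about 0.275 to 0.825 m from the base axis. Payload 4.9 kg.
Tool frame: the origin (TCP) lies on the centre line of the jaws, within the pads' length; the fingertips stand 17 mm ahead of it and the grasp point (between the pads) lies 2 mm behind it (ctrl.tcp_to_tips is the distance from the TCP to the fingertips, in m); z points along the fingers, y is the line along which they close (so a half turn about z gives the same grasp; the last joint's range is limited). The gripper opens to 85 mm and grips with 20 to 120 N. Pads are 22 mm wide; open, the fingers measure 114 mm over their backs; the gripper's body (76 mm by 85 mm) begins 54 mm behind the grasp point. The pads swing forward as they close: fully open they stand 13 mm farther back than shut.
Start: joints at [-1.276, 0.326, -0.193, 1.052, 0, 1.437], TCP at [0.229, -0.5, 0.248] pointing down, gripper open.
Joint ranges: [-2.65, 2.65], [-0.97, 1.79], [-1.3, 1.35], [-1.93, 2.1], [-1.47, 1.37], [-3.14, 3.14]. Speed limits (rad/s): [2.57, 2.57, 3.14, 3.14, 3.14, 3.14].

## Interface

Orientations are given as a rotation vector (axis times angle).
In Python, from cell import ctrl gives the robot as it stands. Calls block until the motion is done:
- ctrl.movep(position, orientation): joint-space move of the TCP to a pose.
- ctrl.move_l(position, velocity=0.15, rot=None, until_force=None): straight line of the TCP; rot=None keeps the orientation; velocity is the mean speed in m/s. With until_force (N) it stops when the force on the tool has changed by that much, and returns True; else False.
- ctrl.set_joints(angles): joint-space move.
- ctrl.let_go() and ctrl.grab(newtons=None): open the fingers fully, or close them until they stop; newtons is the grip in N (None keeps the last).
- ctrl.sleep(seconds).
- ctrl.ik(position, orientation): joint angles nearest the present ones, or None.
- ctrl.grab_frame(name): name is "scene" or "top" or "wrist"; returns a dict with "img" (384x512x3 uint8, red, green, blue), "fx", "fy", "cx", "cy" (pixels), "cam_to_world" (4x4, takes a point from camera to world coordinates); the wrist camera has in their place "T_tool_cam" (4x4, takes a point from camera to tool coordinates, whose origin is the TCP and whose axes are the flange's). Camera axes: x right, y down, z forward; pixel columns grow to the right and rows downward; lengths in m; the calibration is good to about 2 mm. A picture is of the moment at which its call begins: read the wrist's pose just before it. There is no depth.
A pose or a line that the arm cannot do raises ctrl.MotionError and nothing moves.
- ctrl.sign_off(): hands the job in; it is judged then, once.
Readings, each from a call of its own:
- ctrl.read_clock(): time.
- ctrl.read_q(): joint angles.
- ctrl.read_joint_velocities(): joint speeds.
- ctrl.read_tau(): joint torques, N m.
- ctrl.read_position(): TCP position.
- ctrl.read_eef_rot(): TCP orientation.
- ctrl.read_contact_force(): force on the tool from outside, world axes, zero at the start.
- ctrl.read_wrist_torque(): the same for the moment, N m.
- ctrl.read_finger_gap(): opening from 0.0 (shut) to 1.0 (fully open).
- ctrl.read_grasp_force(): force on a finger pad.
Only numpy, scipy, OpenCV 4.12 (cv2) and the standard library are available. Lean on these libraries where they do the work, as an engineer would, in place of code of your own. Each camera call takes 0.05 s, during which the arm holds its last target. There are 200 camera calls.

## Task

The aluminium bar on the wooden clamping board has to be held fast for filing. Pick up the ball-pein hammer and, touching wedge and bar with the hammer only, drive the wooden wedge in with separate light taps on its thick end, drawing the hammer back between them, until it goes no farther and the bar is pinched tight against the fence. Then lay the hammer flat on the bench, off the board, and leave everything else where it is.

Things in the scene. Friction and masses are not known exactly. Their poses are not given: they have to be found in the camera images.
- hammer: Ball-pein hammer, steel head on a wooden handle, 0.34 to 0.46 kg, lying flat on the bench. Origin: under the middle of the head, at bench level while it lies; head and handle axes are 14 mm above it. Own x: from the handle to the head; own y: along the head to the flat face; own z up. Head 98 mm long, 28 mm thick; balance point about 20 mm behind the head's middle.
- hammer_face (a point): Centre of the flat round striking face (28 mm across), 48 mm from the middle of the head along own +y; the ball end is 50 mm the other way.
- hammer_grip (a point): Point on the handle's axis 65 mm behind the middle of the head. The handle is 20 mm wide (across, own y) and 24 mm high from 18 to 122 mm behind the head, then 25 mm wide and 28 mm high to its end at 227 mm.
- wedge: Wooden wedge 180 mm long, 40 mm high, 12 mm wide at the thin and 38 mm at the thick end (taper 1 in 7), 0.13 kg, standing loose in the gap between bar and angled cleat. It slides easily until it fills the gap, then stiffens within a few mm and holds by friction. Origin: underside, on its straight side (by the bar), mid-length. Own +y: to the thin end, the way it is driven; own +x: to the bar.
- wedge_tail (a point): Centre of the wedge's thick end face (38 mm wide, 40 mm high), where it is struck; 90 mm from mid-length along own -y, 20 mm above the board's top. Taps at 0.1 to 0.2 m/s, stopped when the push reaches some 15 N, are light enough and set the wedge tight; a slow push of under 10 N does not.
- bar: Aluminium bar 160 x 50 x 30 mm, 0.5 to 0.8 kg, lying loose on the board, 1 to 2 mm off the fence and 3 to 11 mm off the end stop. Origin: centre of its underside; own y along its length, own +x towards the fence.
- board: Plywood clamping board 200 x 380 x 12 mm, fixed; origin: centre of its underside. Own +y: the way the wedge is driven; own +x: from cleat over wedge and bar to fence. The cleat, an angled block 36 mm high with two star knobs (to 53 mm), is bolted at x -85 to -12, y -66 to 66 mm, set differently each time: the wedge goes tight 25 to 70 mm from its start. End stop for the bar: y 110 to 146 mm.
- fence: Straight wooden fence 36 mm wide, 36 mm high, 270 mm long, fixed on the board; the bar is to be pinched against its face. Origin: on its face towards the bar, at board level, 50 mm from the board's centre line; axes as the board's.
- jar: Bystander: glass jar with a steel lid, 68 mm across, 105 mm high, standing near the board's end. Origin: centre of its underside.
- file: Bystander: flat file with a wooden handle, 300 mm long, lying beyond the fence. Origin: underside, near the middle.
- offcut: Bystander: aluminium offcut 150 x 30 x 30 mm. Origin: centre of its underside.
- spanner: Bystander: steel spanner 190 mm long. Origin: centre of its underside.
- spare: Bystander: spare small wooden wedge, 100 mm long, 30 mm high, lying on the bench off the board. Origin: underside, straight side, mid-length.
- tape: Bystander: roll of black tape, 104 mm across, 48 mm high, lying flat. Origin: centre of its underside.

How it is judged:
By the outcome, as a careful person would: the job done as asked, in the order asked, and still so for the second after the job is handed in, with the robot touching nothing.
It also fails if it takes over 50 s, if anything falls off the work surface, if the arm or the gripper's body presses on something with over 40 N, if the wrist force passes 120 N, or if a joint passes its speed limit or range.

## Working session

There is one attempt and no reset: what is moved stays moved. The work goes in short steps, each a Python script; the robot and the scene stay as the last script left them, time stands still between calls to the robot, and variables do not carry over. Pictures are saved under pics/ and viewed, at most 10 in all, crops included, and the job is handed in when it is done.

```bash
mkdir -p pics; ls
python3 - <<'E'
from cell import ctrl
import cv2,numpy as np
for n in ("scene","top"):
    f=ctrl.grab_frame(n); cv2.imwrite(f"pics/{n}0.png",cv2.resize(f["img"][:,:,::-1],(800,600),interpolation=cv2.INTER_CUBIC)); print(n,f["fx"],f["fy"],f["cx"],f["cy"],np.round(f["cam_to_world"],3).tolist())
    np.save(f"{n}0.npy",f["img"])
print(ctrl.read_eef_rot(),ctrl.read_clock(),ctrl.tcp_to_tips)
E
```

```text
cell.py
pics
scene 494.9150665751975 494.9150665751975 255.4676878735838 191.32707761252917 [[-0.525, 0.579, -0.624, 1.626], [0.851, 0.35, -0.392, 0.739], [-0.009, -0.736, -0.676, 1.182], [0.0, 0.0, 0.0, 1.0]]
top 367.2107964473265 367.2107964473265 254.56958690346482 187.58922099614787 [[0.03, -0.983, 0.184, 0.381], [-0.999, -0.033, -0.018, 0.095], [0.023, -0.183, -0.983, 1.054], [0.0, 0.0, 0.0, 1.0]]
[-3.06812853e+00 -6.68125823e-01  2.01735347e-04] 0.1 0.017
```

View pics/scene0.png

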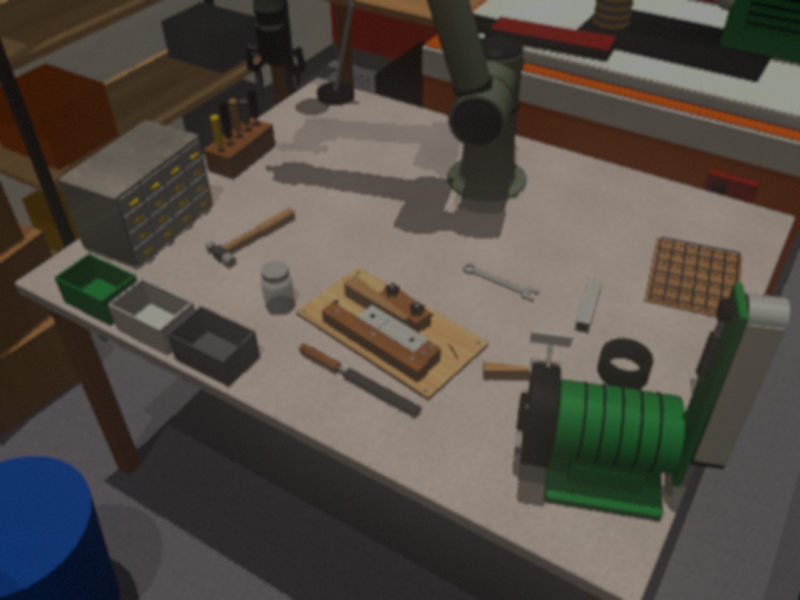

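View pics/top0.png

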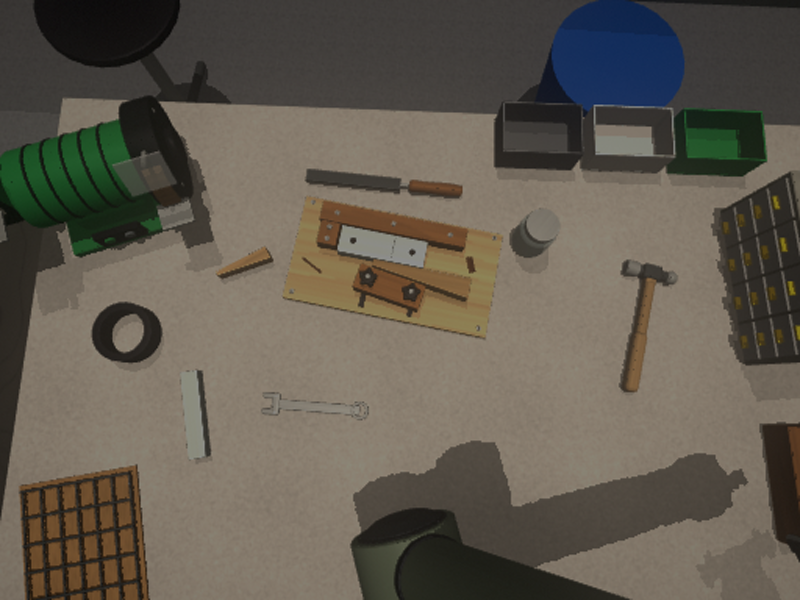

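The scene shows the board ahead with its cleat nearest the robot. In the top view (800x600) the wedge's thick end is at about (470,290) and will be driven left. The hammer head is at about (648,272) with its flat face to the left, and the handle runs down to (630,388). The jar is at (535,235), clear of the tapping line.

```bash
cat > h.py <<'E'
from cell import ctrl
import cv2,numpy as np
from scipy.spatial.transform import Rotation as R
def onplane(f,uv,z,T=None):
    T=f["cam_to_world"] if T is None else T; T=np.asarray(T)
    uv=np.atleast_2d(uv).astype(float)
    d=np.c_[(uv[:,0]-f["cx"])/f["fx"],(uv[:,1]-f["cy"])/f["fy"],np.ones(len(uv))]@T[:3,:3].T
    o=T[:3,3]; return (o+d*((z-o[2])/d[:,2])[:,None])[:,:2]
def project(f,p,T=None):
    T=f["cam_to_world"] if T is None else T
    c=np.linalg.inv(T)@np.r_[p,1]; return np.array([f["fx"]*c[0]/c[2]+f["cx"],f["fy"]*c[1]/c[2]+f["cy"]])
def down(yaw):  # tool z down, tool y at angle yaw in world
    y=np.array([np.cos(yaw),np.sin(yaw),0]);z=np.array([0,0,-1.])
    return R.from_matrix(np.c_[np.cross(y,z),y,z]).as_rotvec()
def tool():
    T=np.eye(4);T[:3,:3]=R.from_rotvec(ctrl.read_eef_rot()).as_matrix();T[:3,3]=ctrl.read_position();return T
def wrist():
    T=tool();f=ctrl.grab_frame("wrist");return f,T@np.asarray(f["T_tool_cam"])
E
python3 - <<'E'
from h import *
f=ctrl.grab_frame("top");img=f["img"]
hsv=cv2.cvtColor(img,cv2.COLOR_RGB2HSV)
# hammer handle: saturated orange in its region
m=((hsv[...,1]>100)&(hsv[...,2]>60)).astype(np.uint8); m[:,:385]=0;m[:,445:]=0;m[:165]=0;m[260:]=0
p=np.argwhere(m)[:,::-1]; w=onplane(f,p,0.014); c=w.mean(0); u=np.linalg.svd(w-c)[2][0]; u*=np.sign(u[0])
t=(w-c)@u; print("handle",c,np.degrees(np.arctan2(u[1],u[0])),t.min(),t.max(),len(p))
print("end",c+u*t.min(),"head mid est",c+u*(t.min()+.227))
# approx head ends from the picture
s=0.64
for n,uv,z in [("face",(623,268),.014),("ball",(677,279),.014),("tail topR",(469,279),.052),("tail botR",(466,300),.052),("tip board corners",(502,235),.012),("",(486,337),.012),("",(283,297),.012),("",(305,197),.012),("jar base",(530,248),0)]:
    print(n,onplane(f,np.array(uv)*s,z)[0].round(4))
c=img[115:225,180:325]; cv2.imwrite("pics/c1.png",cv2.resize(c[:,:,::-1],None,fx=5.4,fy=5.4,interpolation=cv2.INTER_CUBIC))
E
```

```text
handle [ 0.50803447 -0.37027318] -12.906486404730439 -0.0989198759812625 0.11568784994781367 540
end [ 0.41161372 -0.34817839] head mid est [ 0.63287877 -0.39888121]
face [ 0.6379 -0.345 ]
ball [ 0.6203 -0.4462]
tail topR [ 0.5986 -0.0499]
tail botR [ 0.5602 -0.0448]
tip board corners [ 0.6945 -0.1177]
 [ 0.5    -0.0876]
 [0.5616 0.2865]
 [0.7556 0.2576]
jar base [ 0.6743 -0.1736]
```

View pics/c1.png

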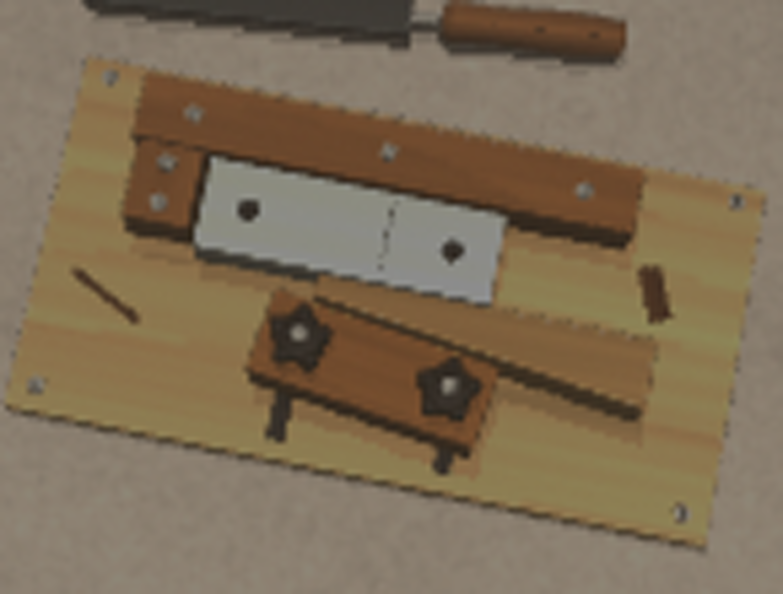

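The crop shows the wedge's thick-end top corners at crop pixels (655,340) and (640,405). The wedge sits between cleat and bar, and the end stop is at the left. Next is the pick.

Run:
```python
from h import *
f=ctrl.grab_frame("top")
print("tail",onplane(f,np.array([[655,340],[640,405]])/5.4+[180,115],.052))
a=np.radians(-12.9);ux=np.array([np.cos(a),np.sin(a)]);head=np.array([.631,-.3975]);g=head-.05*ux
for k in (77.1,-102.9):
    print(k,ctrl.ik([*g,.12],down(np.radians(k))),ctrl.ik([.53,-.1,.12],down(np.radians(k+4))))
k=min((77.1,-102.9),key=lambda k:abs(ctrl.ik([*g,.12],down(np.radians(k)))[5]-ctrl.read_q()[5]))
ctrl.movep([*g,.14],down(np.radians(k)))
w,T=wrist(); cv2.imwrite("pics/w1.png",w["img"][:,:,::-1]); print(k,ctrl.read_clock(),ctrl.read_position())
for n,p in dict(head=[*head,.014],grip=[*g,.014],face=[*(head+.048*np.array([-ux[1],ux[0]])),.014]).items(): print(n,project(w,p,T).round(1))
```

```text
tail [[ 0.60038687 -0.05310502]
 [ 0.56590539 -0.04557719]]
77.1 [-6.91338076e-01  6.95728532e-01  8.06630743e-02  9.55730869e-01
 -4.44089210e-16 -4.66190603e-01] [-0.32337419  0.42820868 -0.39893985  0.7436478   0.         -0.16803988]
-102.9 [-6.91338076e-01  6.95728532e-01  8.06630743e-02  9.55730869e-01
  4.44089210e-16  2.67540205e+00] [-0.32337419  0.42820868 -0.39893985  0.7436478   0.          2.97355277]
-102.9 1.6917 [ 0.58159385 -0.38742403  0.14059819]
head [253.5 122.4]
grip [253.7 188.4]
face [187.3 122.5]
```

View pics/w1.png

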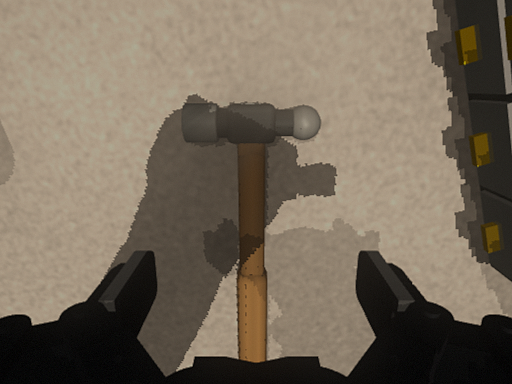

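The wrist view confirms the estimate: face at (183,122), ball end at (320,122), handle at x≈253, all within about 3 px of the prediction. The grasp is safe.

Run:
```python
from h import *
p=ctrl.read_position()
ctrl.move_l([p[0],p[1],.021],velocity=.12)
print("f",ctrl.read_contact_force())
ctrl.grab(110)
print("gap",ctrl.read_finger_gap(),ctrl.read_grasp_force())
ctrl.move_l([p[0],p[1],.17],velocity=.12)
ub=np.radians(-9.25);x=np.array([np.cos(ub),np.sin(ub)]);y=np.array([-x[1],x[0]])
tail=np.array([.583,-.0493]); g=tail-.103*y-.05*x
rot=down(ub-np.pi/2)
ctrl.movep([*g,.17],rot)
print("lifted gap",ctrl.read_finger_gap(),ctrl.read_grasp_force(),ctrl.read_contact_force(),ctrl.read_clock(),ctrl.read_q()[5])
w,T=wrist();f=ctrl.grab_frame("top");s=ctrl.grab_frame("scene")
np.savez("pre.npz",w=w["img"],T=T,t=f["img"],P=tool())
pr=project(w,[*tail,.032],T);pt=project(f,[*g,.15]);ps=project(s,[*g,.15]).astype(int);print(pr,pt)
c=s["img"][max(0,ps[1]-70):ps[1]+70,max(0,ps[0]-90):ps[0]+90]
c=cv2.resize(c,(512,384),interpolation=cv2.INTER_CUBIC)[:, :288]
cv2.imwrite("pics/w2.png",np.hstack([w["img"],c])[:,:,::-1])
```

```text
f [-0.18793361 -0.14330521 -0.43515723]
gap 0.20722566742253698 108.18941831588745
lifted gap 0.20643474856645797 107.2388505935669 [ 0.4041396  -0.17087493 -3.46996759] 5.8417 2.895537780568898
[117.79735509 123.48325972] [342.76844408 203.5954059 ]
```

View pics/w2.png

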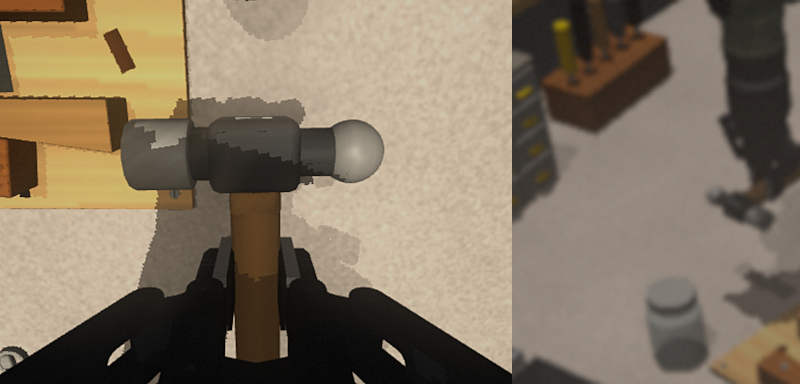

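The hammer is held level and aligned: face at (122,155), ball tip at (384,150). The wedge tail's end face is at about x 108–127, y 97–150, matching the projected (118,123). A quick numeric check of the hammer's pose in the hand, then lower it.

Run:
```python
from h import *
d=np.load("pre.npz");w=ctrl.grab_frame("wrist");T=d["T"];P=d["P"]
ub=np.radians(-9.25);x=np.array([np.cos(ub),np.sin(ub)]);y=np.array([-x[1],x[0]])
g=P[:2,3]
for dz in (.007,.012,.017):
  z=P[2,3]-dz
  for n,a,b in (("face",.05,.048),("ball",.05,-.05),("mid",.05,0),("front top",.05,.048)):
    zz=z+.014*(n=="front top"); print(dz,n,project(w,[*(g+a*x+b*y),zz],T).round(1))
# ray-cast seen points at head-axis level
print(onplane(w,[[122,155],[384,150],[256,153]],P[2,3]-.007,T)-g @ np.eye(2))
tail=onplane(w,[[109,97],[109,150]],.052,T);print("tail wrist",tail,tail.mean(0))
q=(onplane(w,[[122,155],[384,150]],P[2,3]-.007,T)-g);print(q@x,q@y)
```

```text
0.007 face [132.6 154.8]
0.007 ball [381.4 154.5]
0.007 mid [254.5 154.6]
0.007 front top [119.1 162.3]
0.012 face [136.8 152.5]
0.012 ball [377.1 152.2]
0.012 mid [254.5 152.3]
0.012 front top [124.3 159.4]
0.017 face [140.8 150.3]
0.017 ball [373. 150.]
0.017 mid [254.6 150.1]
0.017 front top [129.1 156.8]
[[ 0.05766446  0.04349539]
 [ 0.04293634 -0.05850705]
 [ 0.04990007 -0.00872784]]
tail wrist [[ 0.60209181 -0.05647817]
 [ 0.56654592 -0.0459951 ]] [ 0.58431886 -0.05123664]
[0.04992305 0.05178258] [ 0.05219892 -0.05084455]
```

```bash
cat > tap.py <<'E'
from h import *
ub=np.radians(-9.25);x=np.array([np.cos(ub),np.sin(ub)]);y=np.array([-x[1],x[0]])
tail=np.array([.584,-.0505]); Z=.039
P=lambda s:[*(tail+(s-.048)*y-.05*x),Z]   # s: travel of the face past the tail's start
S=lambda:(ctrl.read_position()[:2]-tail)@y+.048
def tap(s0,back=.025,over=.02,v=.12):
    hit=ctrl.move_l(P(s0+over),velocity=v,until_force=15)
    s=S(); F=ctrl.read_contact_force()
    ctrl.move_l(P(s-back),velocity=.2)
    print(f"tap hit={hit} s={s*1e3:.1f} F={np.round(F,1)} gap={ctrl.read_finger_gap():.3f} t={ctrl.read_clock():.1f}")
    return hit,s
E
python3 - <<'E'
from tap import *
ctrl.move_l([*P(-.055)[:2],Z],velocity=.15)
ctrl.move_l(P(-.025),velocity=.15)
print(S(),ctrl.read_contact_force())
s=0;hits=[]
for i in range(3):
    h,s=tap(s)
    if h: break
w,T=wrist();f=ctrl.grab_frame("top")
c=cv2.resize(f["img"][115:225,210:340],None,fx=3.4,fy=3.4,interpolation=cv2.INTER_CUBIC)[:384,:288]
c=cv2.copyMakeBorder(c,0,384-c.shape[0],0,0,cv2.BORDER_CONSTANT)
cv2.imwrite("pics/w3.png",np.hstack([w["img"],c])[:,:,::-1])
E
```

```text
-0.024544393410333182 [ 0.49982015 -1.39842076 -3.88280992]
tap hit=False s=19.9 F=[-0.1 -0.3 -5.1] gap=0.206 t=8.2
tap hit=False s=40.5 F=[ 0.3  0.4 -4.9] gap=0.206 t=9.0
tap hit=True s=48.0 F=[-0.9 -5.1 -1.9] gap=0.208 t=9.6
```

View pics/w3.png

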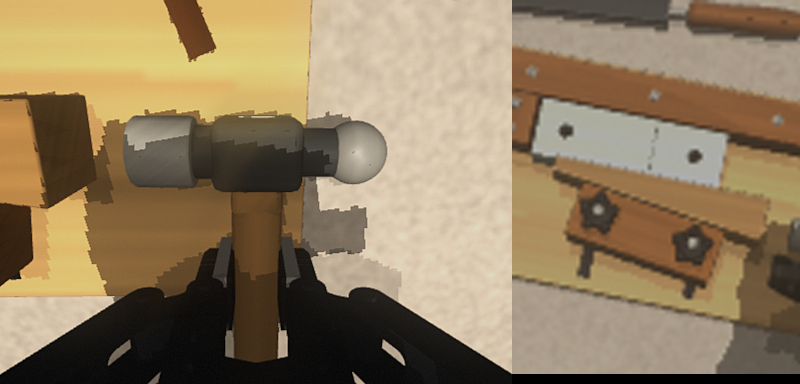

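The wedge has advanced about 48 mm and now lies against bar and cleat. Its tail face is at (70,150), in line with the hammer face at (123,152), and the hammer has not shifted in the grip. I'll tap until it stops advancing.

Run:
```python
from tap import *
s=.048;n=0
for i in range(9):
    h,t=tap(s,over=.02,v=.13)
    n=n+1 if h and t-s<.0005 else 0; s=max(s,t)
    if n>=3: break
w,T=wrist();f=ctrl.grab_frame("top")
c=cv2.resize(f["img"][115:225,180:325],(800,600),interpolation=cv2.INTER_CUBIC)
cv2.imwrite("pics/t4.png",c[:,:,::-1]);cv2.imwrite("pics/w4.png",w["img"][:,:,::-1])
```

```text
tap hit=True s=48.3 F=[-1.1 -7.3 -0.7] gap=0.208 t=10.3
tap hit=True s=48.6 F=[-2.4 -6.4  0.2] gap=0.207 t=10.9Traceback (most recent call last):
  File "<stdin>", line 4, in <module>
  File "tap.py", line 7, in tap
    hit=ctrl.move_l(P(s0+over),velocity=v,until_force=15)
host.MotionError: the arm cannot follow that straight line within its joint ranges
```

Run:
```python
from tap import *
s=.0486;n=0;print(ctrl.read_q()[5])
for i in range(8):
    h,t=tap(s,over=.014,v=.13)
    n=n+1 if h and t-s<.0005 else 0; s=max(s,t)
    if n>=4: break
w,T=wrist();f=ctrl.grab_frame("top")
c=cv2.resize(f["img"][115:225,180:325],(800,600),interpolation=cv2.INTER_CUBIC)
cv2.imwrite("pics/t4.png",c[:,:,::-1]);cv2.imwrite("pics/w4.png",w["img"][:,:,::-1])
```

```text
3.067133997046443
tap hit=True s=48.9 F=[-1.7 -8.1 -0.6] gap=0.207 t=11.5Traceback (most recent call last):
  File "<stdin>", line 4, in <module>
  File "tap.py", line 7, in tap
    hit=ctrl.move_l(P(s0+over),velocity=v,until_force=15)
host.MotionError: the arm cannot follow that straight line within its joint ranges
```

Run:
```python
from tap import *
M=R.from_rotvec(ctrl.read_eef_rot()).as_matrix();print(M.round(4),np.degrees(np.arctan2(M[1,1],M[0,1])),np.degrees(ub)-90)
for k in (0,-1,-2):
  for s in (.024,.06,.065): 
    q=ctrl.ik(P(s),down(ub+np.radians(k)-np.pi/2));print(k,s,None if q is None else q[5].round(3))
w,T=wrist();f=ctrl.grab_frame("top")
c=cv2.resize(f["img"][115:225,210:340],None,fx=3.4,fy=3.4,interpolation=cv2.INTER_CUBIC)[:384,:288]
c=cv2.copyMakeBorder(c,0,384-c.shape[0],0,0,cv2.BORDER_CONSTANT)
cv2.imwrite("pics/w5.png",np.hstack([w["img"],c])[:,:,::-1])
```

```text
[[ 0.9835 -0.1792 -0.0232]
 [-0.1798 -0.9834 -0.0248]
 [-0.0184  0.0285 -0.9994]] -100.32928801792245 -99.25
0 0.024 3.041
0 0.06 3.109
0 0.065 3.118
-1 0.024 3.058
-1 0.06 3.126
-1 0.065 3.135
-2 0.024 3.076
-2 0.06 -3.14
-2 0.065 -3.13
```

View pics/w5.png

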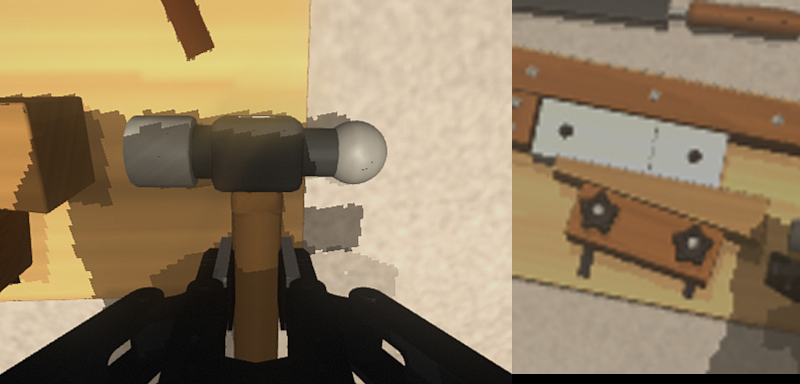

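The hammer is still seated squarely in the hand (face at (123,150), tail face at (65,150)). The tool orientation had drifted about 1–2° because each line kept the deflected orientation. I'll fix the orientation explicitly and continue.

```bash
sed -i 's/^tail=/ROT=down(ub-np.pi\/2)\ntail=/; s/until_force=15)/until_force=15,rot=ROT)/; s/velocity=.2)/velocity=.2,rot=ROT)/' tap.py
python3 - <<'E'
from tap import *
ctrl.move_l(P(.022),velocity=.1,rot=ROT)
s=.0489;n=0
for i in range(8):
    h,t=tap(s,over=.014,v=.14)
    n=n+1 if h and t-s<.0004 else 0; s=max(s,t)
    if n>=4: break
f=ctrl.grab_frame("top")
c=cv2.resize(f["img"][115:225,180:325],(800,600),interpolation=cv2.INTER_CUBIC)
cv2.imwrite("pics/t4.png",c[:,:,::-1])
E
```

```text
tap hit=True s=48.4 F=[-1.9 -6.6 -0.5] gap=0.206 t=12.4
tap hit=True s=48.5 F=[-1.1 -6.6 -0.5] gap=0.206 t=12.9
tap hit=True s=48.8 F=[-2.2 -9.1 -0.1] gap=0.205 t=13.5
tap hit=True s=48.9 F=[-2.3 -8.1 -0.4] gap=0.203 t=14.0
```

View pics/t4.png

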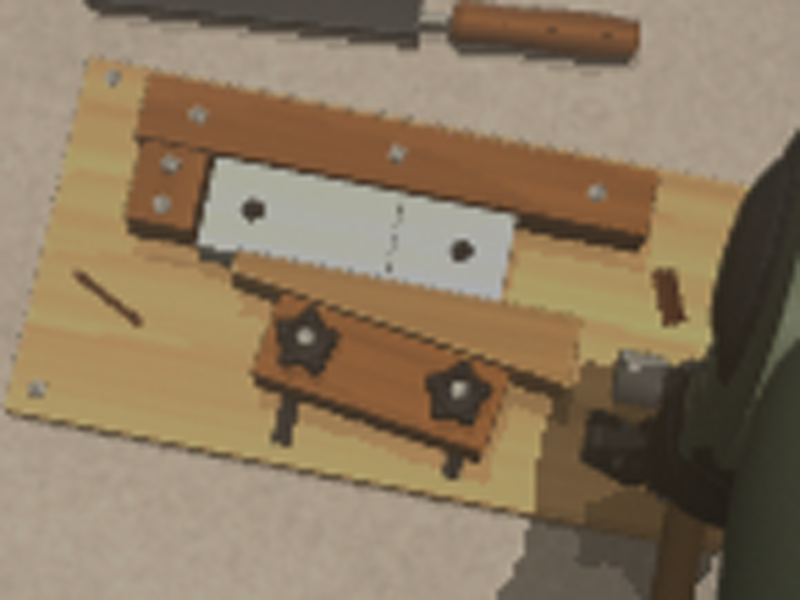

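The bar is seated against the fence with the wedge tight between it and the cleat, and the tail is at (575,350). A few more confirming taps.

Run:
```python
from tap import *
s=.0489
for i in range(5): h,t=tap(s,over=.014,v=.14)
ctrl.move_l(P(.005),velocity=.15,rot=ROT)
f,T=wrist()
print("tail",[onplane(f,[[u,150]],.052,T)[0].round(4) for u in (0,)],ctrl.read_q()[5])
cv2.imwrite("pics/w6.png",f["img"][:,:,::-1])
```

```text
tap hit=True s=48.9 F=[-2.7 -8.3  1.4] gap=0.205 t=14.6
tap hit=True s=48.9 F=[-1.8 -8.9 -0. ] gap=0.202 t=15.2
tap hit=True s=48.9 F=[-1.7 -8.6  0.6] gap=0.207 t=15.7
tap hit=True s=48.9 F=[-2.1 -8.2 -0.5] gap=0.204 t=16.3
tap hit=True s=48.9 F=[-2.9 -8.1 -0.3] gap=0.210 t=16.8
tail [array([ 0.5957, -0.0105])] 3.0061152717950805
```

View pics/w6.png

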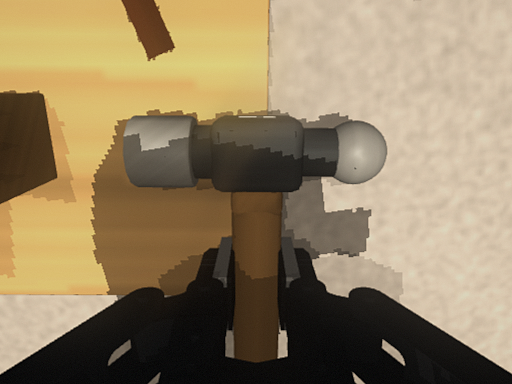

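The wedge no longer advances: five taps in a row stopped at 48.9 mm. The hammer is clear of it, with the face at (123,150) and the tail at (45,140). Now I'll return the hammer to its original spot.

Run:
```python
from tap import *
p=ctrl.read_position()
b=P(-.04)
ctrl.move_l(b,velocity=.15,rot=ROT)
ctrl.move_l([b[0],b[1],.17],velocity=.15,rot=ROT)
g=[.5816,-.3874];r=down(np.radians(-102.9))
ctrl.movep([*g,.17],r)
ctrl.move_l([*g,.035],velocity=.12,rot=r)
hit=ctrl.move_l([*g,.0205],velocity=.02,rot=r,until_force=3)
print(hit,ctrl.read_position(),ctrl.read_contact_force())
ctrl.let_go();ctrl.sleep(.2)
ctrl.move_l([*g,.2],velocity=.12,rot=r)
ctrl.set_joints([-1.276, 0.326, -0.193, 1.052, 0, 1.437])
ctrl.sleep(.3);print(ctrl.read_clock())
f=ctrl.grab_frame("top");cv2.imwrite("pics/t5.png",cv2.resize(f["img"][:,:,::-1],(800,600),interpolation=cv2.INTER_CUBIC))
```

```text
True [ 0.58138148 -0.38726099  0.02179489] [0.46514399 0.09598167 6.4138256 ]
25.775
```

View pics/t5.png

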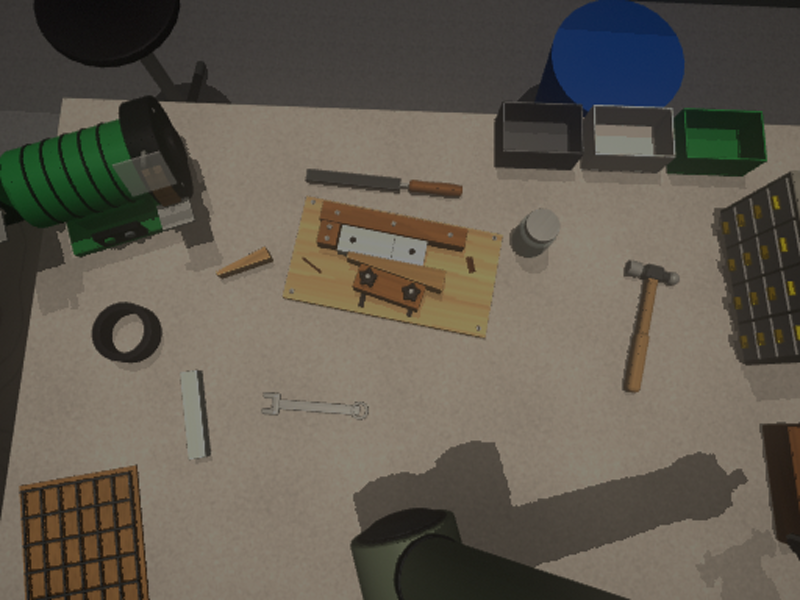

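The hammer lies flat on the bench with its head at (650,272), off the board. The wedge is driven in with its tail at (443,280), and the bystanders have not moved.

```bash
python3 -c "
from cell import ctrl
print(ctrl.sign_off())"
```

```text
the job is handed in; nothing more can be done
None
```

The wedge was driven 49 mm with separate light taps until the last five moved it no farther, leaving the bar up against the fence; the hammer was then laid flat on the bench off the board, and the job was handed in at about 26 s.

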